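# Date-stamp the goods-in note

### The job

Stamp the goods-in note: stand the black stamp squarely inside the blue printed frame on the yellow pad, then press its red knob down through the soft first stop until it sits on the firm second stop, keep it there for about a second, and let it spring back up. Never press the knob harder than about 20 N, don't let the stamp slide while it prints and don't print anywhere else. Leave the stamp standing in the frame and the jar, tape roll and marker undisturbed.

Things in the scene. Friction and masses are not known exactly. Their poses are not given: they have to be found in the camera images.
- stamp: loose self-inking stamp, about 0.42 kg: black block 48 (its x) x 40 (its y) x 46 mm high, round red knob of 34 mm diameter above it on a steel stem. Origin at the centre of the underside; z up through the knob, x along the 48 mm side. The block's upright faces may be gripped (40 mm across y). Which of the two ends of x points where does not matter.
- knob_top (a point): centre of the flat top (30 mm wide) of the red knob, 76 mm above the stamp's underside when up (the knob's underside is at 64 mm). It moves down with the knob.
- knob (a joint): first, soft stage of the press (m): 0 up, grows as the knob goes down relative to the printing die; sprung, about 1.5 N to start and 2 to 3 N at its end. It ends at the soft first stop after 3 to 12 mm; how far depends on a stop screw inside, which cannot be seen and differs each time. There the force must rise to about 8 N before anything moves on.
- die (a joint): second, stiff stage (m), 0 until the first stop is overcome: knob and printing die then go down together by 4 mm against about 8 N rising to 12 N and meet the firm second stop (value 0.004), a hard rubber bed that yields about 1.4 mm more between about 13 and 20 N and is solid after that. The print is made here. Knob and die spring back by themselves when released.
- note: yellow pad 110 (its x) x 170 (its y) x 6 mm, lying flat, fixed to the worktop. Origin at the centre of its underside.
- frame_mid (a point): centre of the printed frame on the pad's top face (6 mm above the worktop), 30 mm towards the pad's +y from its middle. The frame is a white field with a blue outline, 69 mm inside along the pad's x by 61 mm along its y; axes as the pad's. The stamp's 48 mm side goes along the 69 mm side.
- jar: bystander: loose jar with yellow lid, 68 mm diameter, 95 mm high; origin at the underside's centre
- tape: bystander: loose roll of brown tape, 93 mm diameter, 48 mm high; origin at the underside's centre
- marker: bystander: loose white marker with black cap, 135 mm long (along its y), 16 mm thick, lying; origin at the underside's centre
There are look-alikes about, which are no part of the job. Of the things like the stamp, leave any that is orange or turquoise; of the rest the larger one is meant.

How it is judged:
By the outcome, as a careful person would: the job done as asked, in the order asked, and still so for the second after the job is handed in, with the robot touching nothing.
It also fails if it takes over 64 s, if anything falls off the work surface, if the arm or the gripper's body presses on something with over 40 N, if the wrist force passes 120 N, or if a joint passes its speed limit or range.

### The arm

A 6-joint arm with a two-finger parallel gripper is mounted at the origin on a cart in front of the work surface, level with it; the furniture and walls round the work are solid. World frame = base frame: x ahead of the robot, y to its left, z up, the work surface at z = 0. Lengths are in m, angles in rad, forces in N, time in s.
With the tool pointing down it reaches from about 0.15 to 0.775 m from the base axis. Payload 6.1 kg.
Tool frame: the origin (TCP) lies on the centre line of the jaws, within the pads' length; the fingertips stand 17 mm ahead of it and the grasp point (between the pads) lies 2 mm behind it (manip.tip_reach is the distance from the TCP to the fingertips, in m); z points along the fingers, y is the line along which they close (so a half turn about z gives the same grasp; the last joint's range is limited). The gripper opens to 85 mm and grips with 20 to 120 N. Pads are 22 mm wide; open, the fingers measure 114 mm over their backs; the gripper's body (76 mm by 85 mm) begins 54 mm behind the grasp point. The pads swing forward as they close: fully open they stand 13 mm farther back than shut.
Start: joints at [-1.272, 0.126, -0.04, 1.405, 0, 1.571], TCP at [0.155, -0.502, 0.248] pointing down, gripper open.
Joint ranges: [-2.72, 2.72], [-0.95, 1.95], [-1.27, 1.35], [-1.78, 2.02], [-1.46, 1.47], [-3.14, 3.14]. Speed limits (rad/s): [2.39, 2.39, 3.01, 3.14, 3.14, 3.14].

### API

Orientations are given as a rotation vector (axis times angle).
In Python, from bench import monitor, viewer, close_job, manip gives the robot as it stands.
- The arm moves only by the shell command python3 -m crank 'ROWS'. ROWS is JSON, a list of rows, each an object with "slide": the shift along the tool's x, y, z in cm, a list of three; "spin": the turn about the tool's z in degrees; "jaw": the opening, from 0 (shut) to 1 (fully open). In form: [{"slide": [dx, dy, dz], "spin": spin, "jaw": jaw}, ...]. A call has exactly 10 rows; each row is the pose to reach, as a shift and turn from the pose commanded when the call began, along the tool's axes at that moment; what a row does not reach only later rows make up. A row lasts 1/12 s, in which the tool goes at most 41.7 mm and 7.16 degrees, less where a joint would pass 70% of its speed; a pose out of reach is approached as far as the arm can. A call with a gripper value outside its range is refused whole. The fingers move at their own pace and stop on an object; the grip force is fixed at half the most. Time passes only in rows, so rows that repeat a pose let the fingers close, or fill a call up. It gives the time, the measured TCP pose, the force, the opening and the grip force at its end, in the units of the state.
- monitor.sense(): the state, without advancing time (a new reading comes with each control period).
- viewer.get_image(name): name is "scene" or "top" or "wrist"; returns a dict with "pixels" (400x640x3 uint8, red, green, blue), "fx", "fy", "cx", "cy" (pixels), "k1" (the pictures are not rectified: a ray, as slopes to the right and down, at radius r is drawn at 1 + k1 r^2 times it, then the intrinsics apply), "camera_from_world" (4x4, takes a point from world to camera coordinates); the wrist camera has in their place "T_tool_cam" (4x4, takes a point from camera to tool coordinates, whose origin is the TCP and whose axes are the flange's). Camera axes: x right, y up, looking along -z (the intrinsics and any distortion apply to the point x, -y, -z); pixel columns grow to the right and rows downward; lengths in m; the calibration is good to about 2 mm. A picture is of the moment at which its call begins: read the wrist's pose just before it. There is no depth.
- close_job(): hands the job in; it is judged then, once.
Trained networks look in a picture, given as the dict that the camera call returned (one of the last four; its "shot" number tells which), for a name from the list of things; names that differ only in an ending like _2 or _b are one class to them, and where a whole thing is asked for, a point or a joint stands for the part that bears it (a point fixed in the world has none). Each returns a list of dicts, best first, with "p" (0 to 1); they miss things now and then, are a little off and sometimes report something else, mostly with a low value. They report only what shows in the picture. A call takes as long as a camera call. They do not tell look-alikes from the thing itself.
- viewer.boxes_of(picture, target): "point" ([x, y, z] in m, in the coordinates of the camera as it stood for that picture, good to about 4 mm: the middle of the surface that is visible of it).
- viewer.silhouettes(picture, target): "region" (400x640 bool, what is visible of it).
The state is a dict: "t": time; "joint_pos": joint angles; "qvel": joint speeds; "joint_efforts": joint torques, N m; "tool_pos": TCP position; "ee_rot": TCP orientation; "contact_force": force on the tool from outside, world axes, zero at the start; "ft_torque": the same for the moment, N m; "width": opening from 0.0 (shut) to 1.0 (fully open); "gripper_force": force on a finger pad.
Only numpy, scipy, OpenCV 4.12 (cv2) and the standard library are available. Lean on these libraries where they do the work, as an engineer would, in place of code of your own. Each camera call takes 0.05 s, during which the arm holds its last target. There are 200 camera calls.

## Working session

There is one attempt and no reset: what is moved stays moved. The work goes in short steps, Python scripts to look and compute and a shell command to move; the robot and the scene stay as the last step left them, time stands still between calls to the robot, and variables do not carry over. Pictures are saved under pics/ and viewed, at most 10 in all, crops included, and the job is handed in when it is done.

```bash
mkdir -p pics; ls; cat > h.py <<'E'
import numpy as np, cv2
from scipy.spatial.transform import Rotation as R
from bench import monitor, viewer, close_job, manip
def cfw(pic,s=None):
    if "camera_from_world" in pic: return np.array(pic["camera_from_world"])
    T=np.eye(4);T[:3,:3]=R.from_rotvec(s["ee_rot"]).as_matrix();T[:3,3]=s["tool_pos"]
    return np.linalg.inv(T@np.array(pic["T_tool_cam"]))
def ray(pic,uv,C):
    K=np.array([[pic["fx"],0,pic["cx"]],[0,pic["fy"],pic["cy"]],[0,0,1.]])
    n=cv2.undistortPoints(np.array(uv,float).reshape(-1,1,2),K,np.array([pic["k1"],0,0,0.]))[:,0]
    d=np.c_[n[:,0],-n[:,1],-np.ones(len(n))]
    W=np.linalg.inv(C); return W[:3,3], d@W[:3,:3].T
def onplane(pic,uv,z,C):
    o,d=ray(pic,uv,C); return o+d*((z-o[2])/d[:,2])[:,None]
def proj(pic,P,C):
    c=np.atleast_2d(P)@C[:3,:3].T+C[:3,3]; n=np.c_[c[:,0],-c[:,1]]/-c[:,2:3]
    n=n*(1+pic["k1"]*(n**2).sum(1))[:,None]
    return n*[pic["fx"],pic["fy"]]+[pic["cx"],pic["cy"]]
def save(pic,name): cv2.imwrite("pics/"+name,pic["pixels"][:,:,::-1])
E
python3 - <<'E'
from h import *
s=monitor.sense();print({k:np.round(v,3) for k,v in s.items()}, manip.tip_reach)
for n in("scene","top"):
    p=viewer.get_image(n);save(p,n+"0.png");C=cfw(p);W=np.linalg.inv(C)
    for t in("stamp","knob","note","jar","tape","marker"):
        print(n,t,[(round(b["p"],2),np.round((W@np.r_[b["point"],1])[:3],3),proj(p,(W@np.r_[b["point"],1])[:3],C)[0].round()) for b in viewer.boxes_of(p,t)])
E
```

```text
pics
{'t': np.float64(0.0), 'joint_pos': array([-1.272,  0.126, -0.041,  1.405,  0.   ,  1.571]), 'qvel': array([-0.   , -0.001,  0.001, -0.001, -0.   , -0.   ]), 'joint_efforts': array([ 1.0000e-03, -4.3591e+01,  3.5292e+01,  1.7000e-02,  0.0000e+00,
        0.0000e+00]), 'tool_pos': array([ 0.154, -0.501,  0.248]), 'ee_rot': array([-3.105, -0.467,  0.   ]), 'contact_force': array([ 0.97 , -0.68 ,  0.333]), 'ft_torque': array([ 0.047,  0.049, -0.016]), 'gripper_force': np.float64(0.0), 'width': np.float64(0.996)} 0.017
scene stamp [(0.77, array([0.546, 0.204, 0.034]), array([264., 262.])), (0.76, array([0.459, 0.234, 0.045]), array([284., 283.])), (0.74, array([0.576, 0.296, 0.045]), array([230., 277.])), (0.65, array([0.469, 0.132, 0.029]), array([306., 259.]))]
scene knob [(0.69, array([0.365, 0.194, 0.012]), array([326., 299.])), (0.66, array([0.464, 0.224, 0.074]), array([284., 271.])), (0.51, array([ 0.452, -0.159,  0.007]), array([371., 204.])), (0.49, array([0.47 , 0.123, 0.056]), array([308., 249.])), (0.43, array([0.576, 0.284, 0.071]), array([232., 267.]))]
scene note [(0.
[... 296 characters left out ...]
 array([0.582, 0.272, 0.044]), array([193., 172.])), (0.77, array([0.468, 0.123, 0.034]), array([253., 217.])), (0.71, array([0.468, 0.218, 0.045]), array([214., 218.])), (0.7, array([0.555, 0.19 , 0.035]), array([226., 182.]))]
top knob [(0.7, array([0.473, 0.23 , 0.076]), array([206., 215.])), (0.56, array([0.585, 0.281, 0.073]), array([186., 169.]))]
top note [(0.51, array([ 0.451, -0.164,  0.009]), array([370., 222.])), (0.41, array([0.467, 0.215, 0.044]), array([215., 218.]))]
top jar [(0.68, array([ 0.67 , -0.103,  0.09 ]), array([345., 129.]))]
top tape [(0.73, array([ 0.64 , -0.364,  0.042]), array([450., 144.]))]
top marker [(0.52, array([0.369, 0.192, 0.013]), array([228., 258.]))]
```

View pics/top0.png

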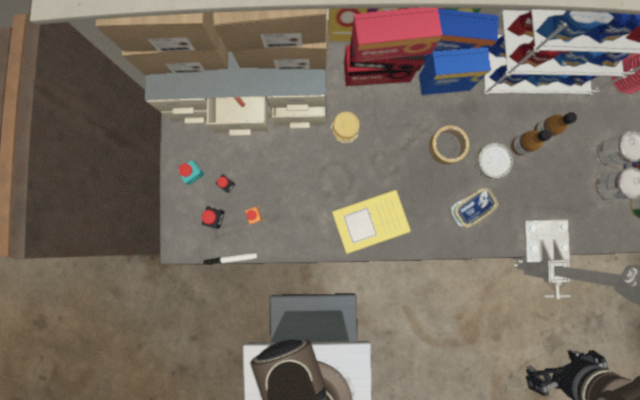

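View pics/scene0.png

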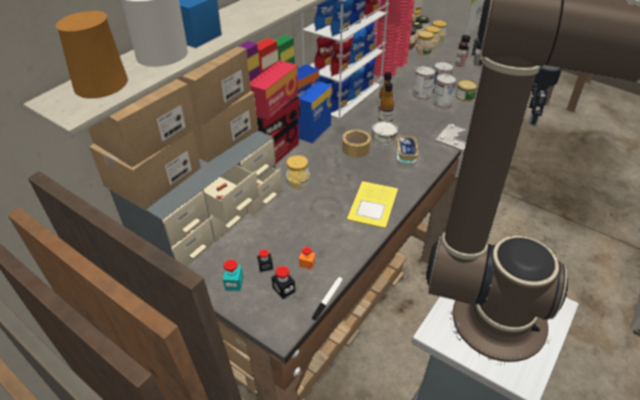

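The top picture shows the larger black stamp at (213,217), a small black one at (225,183), and turquoise and orange ones at (190,173) and (253,215). The pad is at (371,221) with its frame at its left end (360,225), so pad +y is roughly world +y. The scene picture agrees. I'll look with the wrist camera next.

```bash
cat >> h.py <<'E'
def togo(xyz,yaw=None,s=None):
    """shift in tool axes (cm) and spin (deg) to bring TCP to xyz, tool y axis along world angle yaw (mod 180)"""
    s=s or monitor.sense(); M=R.from_rotvec(s["ee_rot"]).as_matrix()
    d=M.T@(np.array(xyz)-s["tool_pos"])*100
    sp=None
    if yaw is not None:
        cur=np.arctan2(M[1,1],M[0,1]); sp=-np.degrees((yaw-cur+np.pi/2)%np.pi-np.pi/2)
    return d.round(2),sp
E
python3 - <<'E'
from h import *
p=viewer.get_image("wrist");print(np.round(p["T_tool_cam"],3),p["fx"],p["k1"])
print(togo([0.40,-0.13,0.27]),togo([0.40,0.2,0.27]))
E
```

```text
[[-0.001  0.953  0.304  0.078]
 [ 1.     0.001  0.    -0.   ]
 [-0.     0.304 -0.953 -0.126]
 [ 0.     0.     0.     1.   ]] 308.2916754951999 -0.009503718108535826
(array([ 34.4 , -28.3 ,  -2.17]), None) (array([ 44.11, -59.84,  -2.17]), None)
```

```bash
python3 -m crank '[{"slide":[3.1,-2.6,-0.2],"spin":0,"jaw":1},{"slide":[6.2,-5.2,-0.4],"spin":0,"jaw":1},{"slide":[9.3,-7.8,-0.6],"spin":0,"jaw":1},{"slide":[12.4,-10.4,-0.8],"spin":0,"jaw":1},{"slide":[15.5,-13,-1],"spin":0,"jaw":1},{"slide":[18.6,-15.6,-1.2],"spin":0,"jaw":1},{"slide":[21.7,-18.2,-1.4],"spin":0,"jaw":1},{"slide":[24.8,-20.8,-1.6],"spin":0,"jaw":1},{"slide":[28,-23.4,-1.8],"spin":0,"jaw":1},{"slide":[31,-26,-2],"spin":0,"jaw":1}]'
python3 - <<'E'
from h import *
import time
s=monitor.sense();p=viewer.get_image("wrist");save(p,"w1.png");print(s["tool_pos"],s["qvel"].round(3))
C=cfw(p,s);W=np.linalg.inv(C)
for t in ("note","jar","tape"): print(t,[(round(b["p"],2),np.round((W@np.r_[b["point"],1])[:3],3)) for b in viewer.boxes_of(p,t)])
print(togo([0.40,0.2,0.27]))
E
```

```text
t: 1.58
tool_pos: [0.375, -0.1601, 0.2687]
ee_rot: [3.106, 0.467, 0.002]
contact_force: [0.9, -1.4, 0.6]
width: 0.999
gripper_force: 0.0
[ 0.3750187  -0.16011219  0.26873992] [ 1.164  0.106  0.144  0.035 -0.002  1.152]
note [(0.9, array([ 0.455, -0.17 ,  0.008]))]
jar [(0.24, array([0.45 , 0.209, 0.02 ]))]
tape [(0.83, array([ 0.605, -0.369,  0.03 ]))]
(array([ 13.16, -33.7 ,  -0.18]), None)
```

View pics/w1.png

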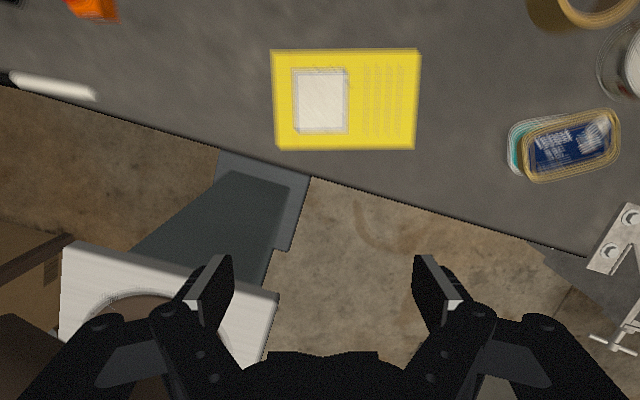

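The picture, which is blurred because the arm was still moving, shows the pad at (347,100) and its frame at (320,100). I'll measure both now that the arm has settled.

```bash
cat > pad.py <<'E'
from h import *
def pad(p,C):
    hsv=cv2.cvtColor(p["pixels"],cv2.COLOR_RGB2HSV)
    m=cv2.inRange(hsv,(22,110,110),(35,255,255))
    cs,h=cv2.findContours(m,cv2.RETR_CCOMP,cv2.CHAIN_APPROX_NONE)
    i=max([k for k in range(len(cs)) if h[0][k][3]<0],key=lambda k:cv2.contourArea(cs[k]))
    j=max([k for k in range(len(cs)) if h[0][k][3]==i],key=lambda k:cv2.contourArea(cs[k]))
    out=[]
    for k in(i,j):
        P=onplane(p,cs[k][:,0].astype(float),0.006,C)[:,:2]
        r=cv2.minAreaRect((P*1000).astype(np.float32)); out.append(r)
    return out
E
python3 - <<'E'
from pad import *
for n in("wrist","top"):
    s=monitor.sense();p=viewer.get_image(n);C=cfw(p,s)
    if n=="wrist": save(p,"w1b.png")
    print(n,s["tool_pos"],abs(s["qvel"]).max(),pad(p,C))
print(togo([0.40,0.2,0.27]))
E
```

```text
wrist [ 0.37474553 -0.16094084  0.2683789 ] 0.05880926495785984 [((453.6740417480469, -168.35247802734375), (110.39295196533203, 170.85659790039062), 17.774667739868164), ((445.4750671386719, -139.30213928222656), (75.0642318725586, 67.39295196533203), 17.309396743774414)]
top [ 0.37427097 -0.16185989  0.2683137 ] 0.04260273910893805 [((968.560546875, -98.57586669921875), (52.167301177978516, 86.51827239990234), 88.9868392944336), ((933.4597778320312, -104.26594543457031), (5.659842491149902, 5.821321964263916), 45.30810546875)]
(array([ 13.14, -33.88,  -0.18]), None)
```

```bash
python3 -m crank '[{"slide":[1.3,-3.8,0],"spin":0,"jaw":1},{"slide":[2.6,-7.6,0],"spin":0,"jaw":1},{"slide":[3.9,-11.4,0],"spin":0,"jaw":1},{"slide":[5.2,-15.2,0],"spin":0,"jaw":1},{"slide":[6.5,-19,0],"spin":0,"jaw":1},{"slide":[7.8,-22.8,0],"spin":0,"jaw":1},{"slide":[9.1,-26.6,0],"spin":0,"jaw":1},{"slide":[10.4,-30.4,0],"spin":0,"jaw":1},{"slide":[11.6,-34,0],"spin":0,"jaw":1},{"slide":[11.6,-34,0],"spin":0,"jaw":1}]'
python3 - <<'E'
from h import *
for i in range(3): viewer.get_image("top")
s=monitor.sense();p=viewer.get_image("wrist");save(p,"w2.png");print(s["tool_pos"],s["ee_rot"],abs(s["qvel"]).max())
C=cfw(p,s);W=np.linalg.inv(C)
for t in ("stamp","knob","marker"): print(t,[(round(b["p"],2),np.round((W@np.r_[b["point"],1])[:3],3),proj(p,(W@np.r_[b["point"],1])[:3],C)[0].round()) for b in viewer.boxes_of(p,t)])
E
```

```text
t: 2.72
tool_pos: [0.4015, 0.1514, 0.268]
ee_rot: [-3.067, -0.531, 0.009]
contact_force: [0.1, -0.2, -0.5]
width: 1.003
gripper_force: 0.0
[0.40063733 0.15003461 0.2680822 ] [-3.06858142 -0.52777714  0.01005816] 0.016333421327403324
stamp [(0.76, array([0.55 , 0.188, 0.036]), array([342.,  24.])), (0.76, array([0.477, 0.13 , 0.034]), array([368., 112.])), (0.6, array([0.478, 0.22 , 0.076]), array([287.,  81.]))]
knob [(0.72, array([0.553, 0.196, 0.054]), array([336.,  13.])), (0.72, array([0.477, 0.127, 0.06 ]), array([373., 113.])), (0.7, array([0.475, 0.224, 0.08 ]), array([281.,  81.]))]
marker [(0.56, array([0.365, 0.186, 0.012]), array([293., 181.])), (0.56, array([0.475, 0.224, 0.078]), array([282.,  81.]))]
```

View pics/w2.png

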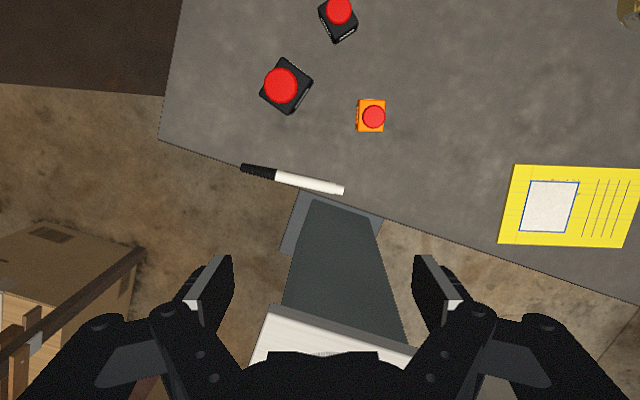

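The larger black stamp is at (285,86) and stands diagonally, the orange one is at (371,115) and the small black one is at (338,18). I'll fit the stamp's pose to its silhouette.

```bash
cat > fit.py <<'E'
from h import *
from scipy.optimize import minimize
a=np.linspace(0,2*np.pi,24,endpoint=False)
MOD=np.array([[x,y,z] for x in(-.024,.024) for y in(-.02,.02) for z in(0,.046)]+[[.017*np.cos(t),.017*np.sin(t),z] for t in a for z in(.064,.076)])
BOX=slice(0,8)
def mask(p,uv,name="stamp"):
    rs=viewer.silhouettes(p,name); u,v=np.round(uv).astype(int)
    for r in rs:
        reg=np.array(r["region"])
        if reg[max(v-6,0):v+7,max(u-6,0):u+7].mean()>.3 : return reg,r["p"]
def hull(pts): return cv2.convexHull(pts.astype(np.float32))
def pose(q,z0):
    x,y,t=q; Rz=R.from_euler("z",t).as_matrix(); return MOD@Rz.T+[x,y,z0]
def fit(p,C,reg,xy,z0=0.):
    S=4
    cs,_=cv2.findContours(reg.astype(np.uint8),cv2.RETR_EXTERNAL,cv2.CHAIN_APPROX_NONE)
    x0,y0,w,h=cv2.boundingRect(np.vstack(cs)); m=20
    crop=np.zeros((h+2*m,w+2*m),np.uint8); 
    ys,xs=np.nonzero(reg); crop[ys-y0+m,xs-x0+m]=1
    big=cv2.resize(crop,None,fx=S,fy=S,interpolation=cv2.INTER_LINEAR)
    def cost(q):
        P=pose(q,z0); im=np.zeros_like(big)
        for idx in(slice(0,8),slice(8,None)):
            hh=hull((proj(p,P[idx],C)-[x0-m-.5,y0-m-.5])*S); cv2.fillConvexPoly(im,np.round(hh*16).astype(int),1,shift=4)
        return 1-(im&big).sum()/(im|big).sum()
    best=None
    for t in np.radians(np.arange(0,180,15)):
        r=minimize(cost,[*xy,t],method="Nelder-Mead",options=dict(initial_simplex=[[*xy,t],[xy[0]+.006,xy[1],t],[xy[0],xy[1]+.006,t],[*xy,t+.2]],maxiter=120))
        if best is None or r.fun<best.fun: best=r
        print(round(np.degrees(t)),r.x[:2].round(4),round(np.degrees(r.x[2])%180,1),round(r.fun,4)) if r.fun<.15 else 0
    return best
E
python3 - <<'E'
from fit import *
s=monitor.sense();p=viewer.get_image("wrist");C=cfw(p,s)
reg,pr=mask(p,(286,85));print(pr,reg.sum())
b=fit(p,C,reg,(.47,.22));print(b.x,b.fun)
yaw=b.x[2]+np.pi/2
print(togo([b.x[0]-.03,b.x[1],0.2],yaw),s["joint_pos"])
E
```

```text
0.77 1838
0 [0.4711 0.2248] 164.6 0.0688
15 [0.4706 0.2247] 164.4 0.0674
120 [0.4708 0.225 ] 164.2 0.0674
135 [0.4709 0.2245] 164.6 0.0685
150 [0.4709 0.2247] 164.5 0.0678
165 [0.4706 0.2247] 164.5 0.0663
[0.47060772 0.22469475 2.87099934] 0.06630045988758304
(array([ 6.28, -5.4 ,  7.01]), np.float64(35.123017296146536)) [ 0.34061881 -0.05676099 -0.18571755  1.4423728   0.02903492  3.14063311]
```

```bash
python3 -m crank '[{"slide":[0,0,0],"spin":-7.2,"jaw":1},{"slide":[0,0,0],"spin":-14.4,"jaw":1},{"slide":[0,0,0],"spin":-21.6,"jaw":1},{"slide":[0,0,0],"spin":-28.8,"jaw":1},{"slide":[1,-0.5,0],"spin":-36,"jaw":1},{"slide":[2,-1,1],"spin":-43,"jaw":1},{"slide":[3,-1.5,2],"spin":-50,"jaw":1},{"slide":[4,-2,3],"spin":-57,"jaw":1},{"slide":[5,-2.5,4],"spin":-64,"jaw":1},{"slide":[6,-3,4],"spin":-71,"jaw":1}]'
python3 - <<'E'
from h import *
s=monitor.sense();print(s["joint_pos"].round(2));print(togo([.4706,.2247,.2],np.radians(74.5)))
M=R.from_rotvec(s["ee_rot"]).as_matrix();print(M.round(3))
E
```

```text
t: 4.0
tool_pos: [0.4458, 0.201, 0.2273]
ee_rot: [-2.182, -2.222, -0.015]
contact_force: [-1.2, -0.6, -0.1]
width: 1.003
gripper_force: 0.0
[ 0.41  0.06 -0.16  1.35  0.03  1.96]
(array([2.25, 2.56, 2.76]), np.float64(-73.45870428414976))
[[-0.018  1.    -0.013]
 [ 0.999  0.018  0.026]
 [ 0.026 -0.012 -1.   ]]
```

```bash
python3 -m crank '[{"slide":[0.5,0.5,0.5],"spin":-7.2,"jaw":1},{"slide":[1,1,1],"spin":-14.4,"jaw":1},{"slide":[1.5,1.5,1.5],"spin":-21.6,"jaw":1},{"slide":[2,2,2],"spin":-28.8,"jaw":1},{"slide":[2.3,2.6,2.5],"spin":-36,"jaw":1},{"slide":[2.3,2.6,2.8],"spin":-43,"jaw":1},{"slide":[2.3,2.6,2.8],"spin":-50,"jaw":1},{"slide":[2.3,2.6,2.8],"spin":-57,"jaw":1},{"slide":[2.3,2.6,2.8],"spin":-64,"jaw":1},{"slide":[2.3,2.6,2.8],"spin":-71,"jaw":1}]'
python3 - <<'E'
from fit import *
for i in range(3): viewer.get_image("top")
s=monitor.sense();p=viewer.get_image("wrist");C=cfw(p,s);save(p,"w3.png")
print(s["tool_pos"],s["joint_pos"].round(3),abs(s["qvel"]).max(),R.from_rotvec(s["ee_rot"]).as_matrix().round(4))
uv=proj(p,[.4706,.2247,.076],C)[0];print(uv)
reg,pr=mask(p,uv);print(pr,reg.sum())
b=fit(p,C,reg,(.47,.22));print(b.x,b.fun)
print(togo([*b.x[:2],0.12],b.x[2]+np.pi/2))
E
```

```text
t: 4.83
tool_pos: [0.4717, 0.225, 0.2016]
ee_rot: [-0.488, -3.088, -0.04]
contact_force: [0.2, -0.9, 0.5]
width: 1.002
gripper_force: 0.0
[0.47168147 0.22506659 0.20163777] [ 0.43   0.123 -0.145  1.301  0.029  0.752] 0.026800653007051582 [[-0.9483  0.3171 -0.0103]
 [ 0.3168  0.9481  0.0274]
 [ 0.0185  0.0227 -0.9996]]
[317.90884201 196.56916643]
0.71 2212
0 [0.4712 0.225 ] 162.4 0.0993
15 [0.4705 0.225 ] 162.8 0.1003
120 [0.4709 0.2245] 161.3 0.0992
135 [0.4708 0.2253] 162.4 0.0992
150 [0.4714 0.2249] 162.5 0.1001
165 [0.4703 0.2254] 163.4 0.1004
[0.47088377 0.22447747 2.81547994] 0.09916530110610411
(array([-0.09, -0.27,  8.16]), np.float64(0.19757557188982938))
```

View pics/w3.png

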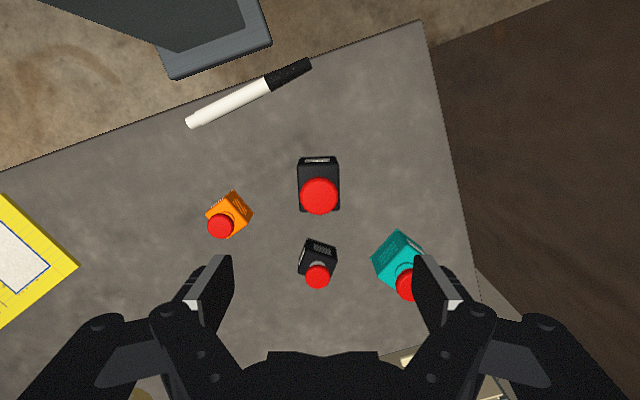

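The stamp is at (318,185), directly below the gripper and square to the jaws. The orange, small black and turquoise ones are clear of the finger line.

```bash
python3 - <<'E'
from h import *
for z in(.12,.033): print(togo([.4708,.2247,z],np.radians(163.5-90)))
E
```

```text
(array([-0.08, -0.25,  8.16]), np.float64(-1.9873066044295964))
(array([-0.24, -0.45, 16.85]), np.float64(-1.9873066044295964))
```

```bash
python3 -m crank '[{"slide":[0,-0.1,2],"spin":-1.5,"jaw":0.75},{"slide":[0,-0.1,4],"spin":-1.5,"jaw":0.75},{"slide":[0,-0.2,6],"spin":-1.5,"jaw":0.75},{"slide":[-0.1,-0.25,8],"spin":-1.5,"jaw":0.75},{"slide":[-0.1,-0.3,10],"spin":-1.5,"jaw":0.75},{"slide":[-0.15,-0.35,12],"spin":-1.5,"jaw":0.75},{"slide":[-0.2,-0.4,14],"spin":-1.5,"jaw":0.75},{"slide":[-0.2,-0.45,15.5],"spin":-1.5,"jaw":0.75},{"slide":[-0.25,-0.45,16.6],"spin":-1.5,"jaw":0.75},{"slide":[-0.25,-0.45,16.8],"spin":-1.5,"jaw":0.75}]'
python3 -m crank '[{"slide":[0,0,0],"spin":0,"jaw":0.65},{"slide":[0,0,0],"spin":0,"jaw":0.6},{"slide":[0,0,0],"spin":0,"jaw":0.55},{"slide":[0,0,0],"spin":0,"jaw":0.5},{"slide":[0,0,0],"spin":0,"jaw":0.45},{"slide":[0,0,0],"spin":0,"jaw":0.4},{"slide":[0,0,0],"spin":0,"jaw":0.35},{"slide":[0,0,0],"spin":0,"jaw":0.3},{"slide":[0,0,0],"spin":0,"jaw":0.3},{"slide":[0,0,0],"spin":0,"jaw":0.3}]'
```

```text
t: 5.92
tool_pos: [0.4698, 0.2243, 0.0315]
ee_rot: [-0.459, -3.091, -0.037]
contact_force: [-0.2, 0.3, 0.4]
width: 0.753
gripper_force: 0.0
t: 6.75
tool_pos: [0.4716, 0.225, 0.0348]
ee_rot: [-0.457, -3.095, -0.041]
contact_force: [-1.0, -0.6, 5.3]
width: 0.456
gripper_force: 59.4
```

```bash
python3 -m crank '[{"slide":[0,0,-0.5],"spin":0,"jaw":0.3},{"slide":[0,0,-1.5],"spin":0,"jaw":0.3},{"slide":[0,0,-3],"spin":0,"jaw":0.3},{"slide":[0,0,-5],"spin":0,"jaw":0.3},{"slide":[0,0,-7],"spin":0,"jaw":0.3},{"slide":[0,0,-9],"spin":0,"jaw":0.3},{"slide":[0,0,-11],"spin":0,"jaw":0.3},{"slide":[0,0,-12],"spin":0,"jaw":0.3},{"slide":[0,0,-12],"spin":0,"jaw":0.3},{"slide":[0,0,-12],"spin":0,"jaw":0.3}]'
python3 - <<'E'
from h import *
s=monitor.sense();p=viewer.get_image("wrist");save(p,"w4.png")
print(s["contact_force"],s["joint_pos"].round(2),R.from_rotvec(s["ee_rot"]).as_matrix().round(4))
print(togo([.445,-.1395,.155],np.radians(107.6)))
E
```

```text
t: 7.58
tool_pos: [0.4723, 0.2216, 0.1534]
ee_rot: [-0.457, -3.094, -0.04]
contact_force: [0.4, -0.6, -5.6]
width: 0.457
gripper_force: 61.6
[ 0.42557586 -0.57768308 -5.55272611] [ 0.42  0.13 -0.24  1.2   0.03  0.72] [[-0.9573  0.289  -0.01  ]
 [ 0.2886  0.957   0.0276]
 [ 0.0175  0.0235 -0.9996]]
(array([ -7.86, -35.3 ,  -1.19]), np.float64(-34.40487973202978))
```

View pics/w4.png

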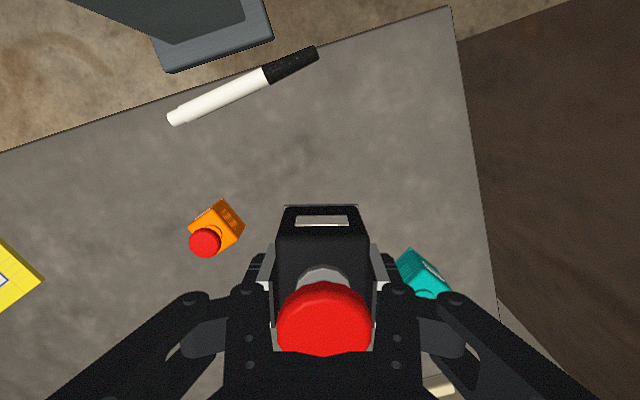

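The stamp is held centred and upright between the pads, with the knob at (324,320) and free of the gripper.

```bash
python3 -m crank '[{"slide":[-0.4,-1.8,-0.1],"spin":-2,"jaw":0.3},{"slide":[-1.2,-5,-0.2],"spin":-5,"jaw":0.3},{"slide":[-2,-8.5,-0.3],"spin":-9,"jaw":0.3},{"slide":[-2.8,-12,-0.4],"spin":-13,"jaw":0.3},{"slide":[-3.6,-15.5,-0.5],"spin":-17,"jaw":0.3},{"slide":[-4.4,-19,-0.6],"spin":-21,"jaw":0.3},{"slide":[-5.2,-22.5,-0.7],"spin":-25,"jaw":0.3},{"slide":[-6,-26,-0.8],"spin":-29,"jaw":0.3},{"slide":[-6.8,-29.5,-0.9],"spin":-32,"jaw":0.3},{"slide":[-7.4,-33,-1],"spin":-34.4,"jaw":0.3}]'
python3 - <<'E'
from h import *
for i in range(3): p=viewer.get_image("top")
s=monitor.sense()
print(abs(s["qvel"]).max(),s["joint_pos"].round(2),R.from_rotvec(s["ee_rot"]).as_matrix().round(4))
for z in (.1,.06,.041): print(togo([.445,-.1395,z],np.radians(107.6)))
E
```

```text
t: 8.47
tool_pos: [0.4466, -0.1174, 0.1528]
ee_rot: [0.484, -3.096, -0.046]
contact_force: [0.3, 0.2, -5.1]
width: 0.454
gripper_force: 61.6
0.058181073103942695 [-0.27  0.04 -0.34  1.21  0.02 -0.58] [[-0.9546 -0.2978 -0.0131]
 [-0.298   0.9541  0.028 ]
 [ 0.0042  0.0307 -0.9995]]
(array([ 0.76, -2.17,  5.22]), np.float64(-0.2687200745135117))
(array([ 0.75, -2.3 ,  9.21]), np.float64(-0.2687200745135117))
(array([ 0.74, -2.36, 11.11]), np.float64(-0.2687200745135117))
```

```bash
python3 -m crank '[{"slide":[0.2,-0.6,1.5],"spin":-0.3,"jaw":0.3},{"slide":[0.4,-1.2,3],"spin":-0.3,"jaw":0.3},{"slide":[0.6,-1.8,4.5],"spin":-0.3,"jaw":0.3},{"slide":[0.75,-2.3,6],"spin":-0.3,"jaw":0.3},{"slide":[0.75,-2.3,7.5],"spin":-0.3,"jaw":0.3},{"slide":[0.75,-2.3,9],"spin":-0.3,"jaw":0.3},{"slide":[0.75,-2.35,10],"spin":-0.3,"jaw":0.3},{"slide":[0.75,-2.35,10.2],"spin":-0.3,"jaw":0.3},{"slide":[0.75,-2.35,10.2],"spin":-0.3,"jaw":0.3},{"slide":[0.75,-2.35,10.2],"spin":-0.3,"jaw":0.3}]'
python3 - <<'E'
from h import *
viewer.get_image("top")
s=monitor.sense();p=viewer.get_image("wrist");C=cfw(p,s)
M=R.from_rotvec(s["ee_rot"]).as_matrix()
im=p["pixels"][:,:,::-1].copy()
# predicted frame inside (green) and stamp block in hand (magenta), upright at TCP xy
def draw(P,c):
    cv2.polylines(im,[np.round(proj(p,P,C)*8).astype(int)],True,c,1,cv2.LINE_AA,shift=3)
a=np.radians(17.5);Rz=R.from_euler("z",a).as_matrix()
sq=np.array([[-1,-1,0],[1,-1,0],[1,1,0],[-1,1,0.]])
draw((sq*[.0345,.0305,0])@Rz.T+[.445,-.1395,.006],(0,255,0))
zb=s["tool_pos"][2]-.0348
for z in(0,.046): draw((sq*[.024,.02,0]+[0,0,z-.0348])@(M*[-1,1,-1]).T+s["tool_pos"],(255,0,255))
cv2.imwrite("pics/w5.png",cv2.resize(im[100:400,160:480],None,fx=2,fy=2))
for z in (.0415,): print(s["tool_pos"],togo([.445,-.1395,z],np.radians(107.5)))
E
```

```text
t: 9.45
tool_pos: [0.4469, -0.1375, 0.0521]
ee_rot: [0.489, -3.097, -0.045]
contact_force: [0.9, 0.5, -4.8]
width: 0.454
gripper_force: 62.3
[ 0.44723257 -0.13766694  0.05249494] (array([ 0.28, -0.12,  1.12]), np.float64(0.42586631039043404))
```

View pics/w5.png

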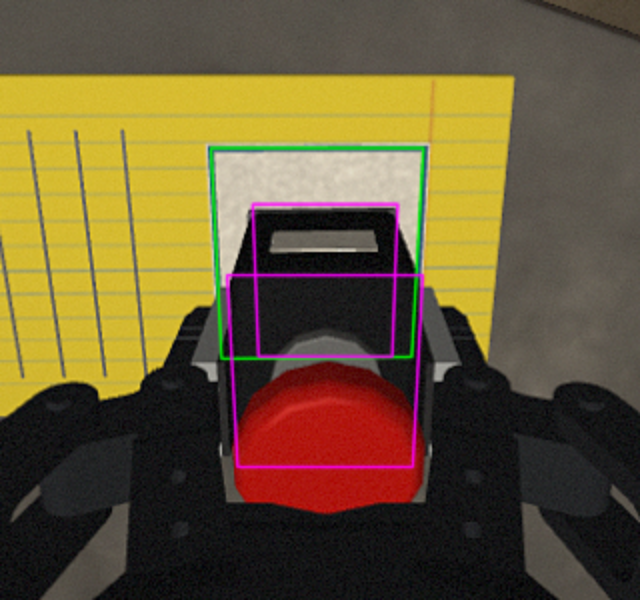

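The drawn frame (green) sits on the printed one, and the drawn block (magenta) matches the held stamp to about 1 mm. I'm lowering it with a small correction.

```bash
python3 -m crank '[{"slide":[0.15,-0.1,0.2],"spin":0.3,"jaw":0.3},{"slide":[0.35,-0.1,0.4],"spin":0.3,"jaw":0.3},{"slide":[0.35,-0.1,0.6],"spin":0.3,"jaw":0.3},{"slide":[0.35,-0.1,0.8],"spin":0.3,"jaw":0.3},{"slide":[0.35,-0.1,0.9],"spin":0.3,"jaw":0.3},{"slide":[0.35,-0.1,1.0],"spin":0.3,"jaw":0.3},{"slide":[0.35,-0.1,1.05],"spin":0.3,"jaw":0.3},{"slide":[0.35,-0.1,1.1],"spin":0.3,"jaw":0.3},{"slide":[0.35,-0.1,1.1],"spin":0.3,"jaw":0.3},{"slide":[0.35,-0.1,1.1],"spin":0.3,"jaw":0.3}]'
python3 - <<'E'
from h import *
print(togo([.445,-.1395,.041],np.radians(107.5)))
E
```

```text
t: 10.38
tool_pos: [0.4435, -0.1395, 0.0411]
ee_rot: [0.48, -3.098, -0.045]
contact_force: [-1.1, 1.2, 0.5]
width: 0.458
gripper_force: 63.1
(array([-0.14, -0.04,  0.01]), np.float64(0.1074367193275998))
```

```bash
python3 -m crank '[{"slide":[0,0,0],"spin":0,"jaw":0.47},{"slide":[0,0,0],"spin":0,"jaw":0.5},{"slide":[0,0,0],"spin":0,"jaw":0.55},{"slide":[0,0,0],"spin":0,"jaw":0.6},{"slide":[0,0,0],"spin":0,"jaw":0.65},{"slide":[0,0,0],"spin":0,"jaw":0.7},{"slide":[0,0,0],"spin":0,"jaw":0.75},{"slide":[0,0,0],"spin":0,"jaw":0.75},{"slide":[0,0,-0.3],"spin":0,"jaw":0.75},{"slide":[0,0,-1],"spin":0,"jaw":0.75}]'
python3 -m crank '[{"slide":[0,0,-1],"spin":0,"jaw":0.75},{"slide":[0,0,-3],"spin":0,"jaw":0.75},{"slide":[0,0,-5],"spin":0,"jaw":0.75},{"slide":[0,0,-7],"spin":0,"jaw":0.75},{"slide":[0,0,-9],"spin":0,"jaw":0.6},{"slide":[0,0,-11],"spin":0,"jaw":0.4},{"slide":[0,0,-13],"spin":0,"jaw":0.2},{"slide":[0,0,-14],"spin":0,"jaw":0},{"slide":[0,0,-14],"spin":0,"jaw":0},{"slide":[0,0,-14],"spin":0,"jaw":0}]'
python3 - <<'E'
from fit import *
from pad import pad
viewer.get_image("top")
s=monitor.sense();p=viewer.get_image("wrist");C=cfw(p,s)
print(s["tool_pos"],s["contact_force"],abs(s["qvel"]).max(),R.from_rotvec(s["ee_rot"]).as_matrix().round(4))
uv=proj(p,[.444,-.1395,.05],C)[0]
reg,pr=mask(p,uv);print(pr,reg.sum())
b=fit(p,C,reg,(.444,-.1395),.006);print(b.x,b.fun)
for k in [(b.x[0],b.x[1])]: print(togo([*k,.105]))
im=p["pixels"][:,:,::-1].copy();P=pose(b.x,.006)
for q,c in((proj(p,P[:8],C),(255,0,255)),(proj(p,P[8:],C),(255,255,0))): cv2.polylines(im,[np.round(cv2.convexHull((q*8).astype(np.float32))).astype(int)],True,c,1,cv2.LINE_AA,shift=3)
cv2.imwrite("pics/w6.png",cv2.resize(im[60:310,200:480],None,fx=2.3,fy=2.3))
E
```

```text
t: 11.22
tool_pos: [0.443, -0.1396, 0.0504]
ee_rot: [0.48, -3.097, -0.046]
contact_force: [0.2, 0.0, -0.5]
width: 0.752
gripper_force: 0.0
t: 12.05
tool_pos: [0.4453, -0.1437, 0.1911]
ee_rot: [0.48, -3.099, -0.044]
contact_force: [-0.3, 0.4, -0.1]
width: 0.002
gripper_force: 0.0
[ 0.44483597 -0.14353033  0.19015462] [ 0.47301777  0.27015136 -0.37528166] 0.019663061482076385 [[-0.9531 -0.3024 -0.011 ]
 [-0.3026  0.9527  0.0275]
 [ 0.0021  0.0296 -0.9996]]
0.71 2676
0 [ 0.4437 -0.1396] 17.1 0.0589
15 [ 0.4435 -0.1397] 16.7 0.0592
30 [ 0.4436 -0.1397] 16.7 0.0591
45 [ 0.4437 -0.1396] 17.2 0.0578
150 [ 0.4435 -0.1397] 17.2 0.058
165 [ 0.4439 -0.1395] 17.3 0.0581
[ 0.44369449 -0.13964014  0.30092632] 0.05776149233844108
(array([-0.07,  0.12,  8.46]), None)
```

View pics/w6.png

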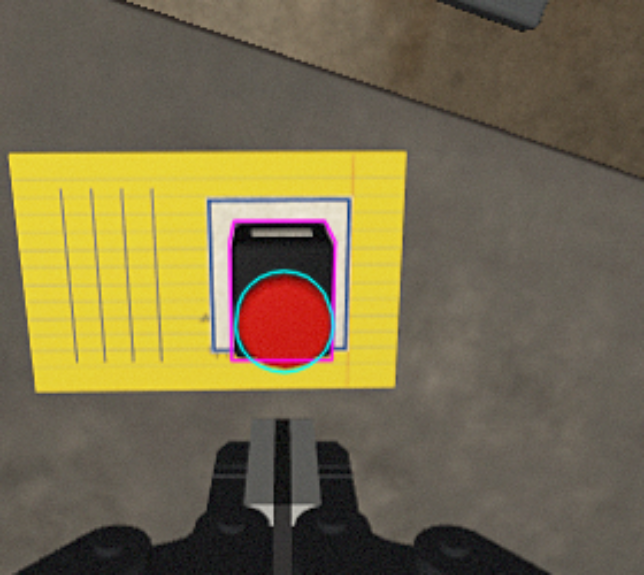

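The stamp stands in the frame at (283,290), at about 17.2° against 17.5° and within about 1.5 mm of centre. The jaws are shut and ready to press.

```bash
python3 -m crank '[{"slide":[0,0,1.5],"spin":0,"jaw":0},{"slide":[-0.05,0.1,3.5],"spin":0,"jaw":0},{"slide":[-0.07,0.1,5.5],"spin":0,"jaw":0},{"slide":[-0.07,0.11,7],"spin":0,"jaw":0},{"slide":[-0.07,0.11,7.8],"spin":0,"jaw":0},{"slide":[-0.07,0.11,8.2],"spin":0,"jaw":0},{"slide":[-0.07,0.11,8.4],"spin":0,"jaw":0},{"slide":[-0.07,0.11,8.5],"spin":0,"jaw":0},{"slide":[-0.07,0.11,8.5],"spin":0,"jaw":0},{"slide":[-0.07,0.11,8.5],"spin":0,"jaw":0}]'
python3 - <<'E'
from h import *
s=monitor.sense();print(s["contact_force"],togo([.4437,-.1396,.099],s=s),togo([.4437,-.1396,.094],s=s))
E
```

```text
t: 13.03
tool_pos: [0.445, -0.1402, 0.1065]
ee_rot: [0.48, -3.099, -0.044]
contact_force: [-0.8, 0.1, -0.1]
width: 0.0
gripper_force: 0.0
[-0.77878499  0.05149976 -0.07059887] (array([0.11, 0.08, 0.76]), None) (array([0.11, 0.06, 1.26]), None)
```

```bash
python3 -m crank '[{"slide":[0.1,0.08,0.2],"spin":0,"jaw":0},{"slide":[0.1,0.08,0.4],"spin":0,"jaw":0},{"slide":[0.1,0.07,0.5],"spin":0,"jaw":0},{"slide":[0.1,0.07,0.6],"spin":0,"jaw":0},{"slide":[0.1,0.07,0.7],"spin":0,"jaw":0},{"slide":[0.1,0.07,0.8],"spin":0,"jaw":0},{"slide":[0.1,0.07,0.9],"spin":0,"jaw":0},{"slide":[0.1,0.07,1.0],"spin":0,"jaw":0},{"slide":[0.1,0.07,1.0],"spin":0,"jaw":0},{"slide":[0.1,0.07,1.0],"spin":0,"jaw":0}]'
python3 -c "
from h import *
for i in range(3):
  viewer.get_image('top');s=monitor.sense();print(s['tool_pos'].round(4),s['contact_force'].round(2))"
```

```text
t: 13.87
tool_pos: [0.4433, -0.1395, 0.0959]
ee_rot: [0.48, -3.098, -0.045]
contact_force: [0.1, -1.6, 1.8]
width: -0.0
gripper_force: 0.9
[ 0.4433 -0.1394  0.0959] [ 0.34 -0.48  1.39]
[ 0.4433 -0.1395  0.0959] [ 0.04 -0.78  1.81]
[ 0.4433 -0.1395  0.0959] [-0.69  0.69  1.85]
```

```bash
python3 -m crank '[{"slide":[0,0,0.05],"spin":0,"jaw":0},{"slide":[0,0,0.1],"spin":0,"jaw":0},{"slide":[0,0,0.15],"spin":0,"jaw":0},{"slide":[0,0,0.2],"spin":0,"jaw":0},{"slide":[0,-0.01,0.2],"spin":0,"jaw":0},{"slide":[0,-0.01,0.2],"spin":0,"jaw":0},{"slide":[0,-0.01,0.2],"spin":0,"jaw":0},{"slide":[0,-0.01,0.2],"spin":0,"jaw":0},{"slide":[0,-0.01,0.2],"spin":0,"jaw":0},{"slide":[0,-0.01,0.2],"spin":0,"jaw":0}]'
python3 -c "
from h import *
for i in range(2):
  viewer.get_image('top');s=monitor.sense();print(s['tool_pos'].round(4),s['contact_force'].round(2))"
```

```text
t: 14.85
tool_pos: [0.4433, -0.1394, 0.0939]
ee_rot: [0.48, -3.098, -0.045]
contact_force: [0.3, -0.0, 2.8]
width: 0.001
gripper_force: 1.1
[ 0.4433 -0.1394  0.0938] [ 0.2  -0.41  2.87]
[ 0.4433 -0.1394  0.0938] [ 0.16 -1.24  1.29]
```

```bash
python3 -m crank '[{"slide":[0,0,0.05],"spin":0,"jaw":0},{"slide":[0,0,0.1],"spin":0,"jaw":0},{"slide":[0,0,0.15],"spin":0,"jaw":0},{"slide":[0,0,0.2],"spin":0,"jaw":0},{"slide":[0,-0.01,0.2],"spin":0,"jaw":0},{"slide":[0,-0.01,0.2],"spin":0,"jaw":0},{"slide":[0,-0.01,0.2],"spin":0,"jaw":0},{"slide":[0,-0.01,0.2],"spin":0,"jaw":0},{"slide":[0,-0.01,0.2],"spin":0,"jaw":0},{"slide":[0,-0.01,0.2],"spin":0,"jaw":0}]'
python3 -c "
from h import *
for i in range(3):
  viewer.get_image('top');s=monitor.sense();print(s['tool_pos'].round(4),s['contact_force'].round(2))"
```

```text
t: 15.78
tool_pos: [0.4433, -0.1395, 0.0918]
ee_rot: [0.48, -3.098, -0.045]
contact_force: [0.3, 0.2, 2.8]
width: -0.001
gripper_force: 1.2
[ 0.4433 -0.1395  0.0918] [0.14 0.41 2.87]
[ 0.4433 -0.1395  0.0918] [ 0.12 -0.14  2.38]
[ 0.4433 -0.1395  0.0918] [-0.39 -0.37  2.77]
```

```bash
python3 -m crank '[{"slide":[0,0,0.05],"spin":0,"jaw":0},{"slide":[0,0,0.1],"spin":0,"jaw":0},{"slide":[0,0,0.15],"spin":0,"jaw":0},{"slide":[0,0,0.2],"spin":0,"jaw":0},{"slide":[0,-0.01,0.2],"spin":0,"jaw":0},{"slide":[0,-0.01,0.2],"spin":0,"jaw":0},{"slide":[0,-0.01,0.2],"spin":0,"jaw":0},{"slide":[0,-0.01,0.2],"spin":0,"jaw":0},{"slide":[0,-0.01,0.2],"spin":0,"jaw":0},{"slide":[0,-0.01,0.2],"spin":0,"jaw":0}]'
python3 -c "
from h import *
for i in range(2):
  viewer.get_image('top');s=monitor.sense();print(s['tool_pos'].round(4),s['contact_force'].round(2))"
```

```text
t: 16.77
tool_pos: [0.4436, -0.1397, 0.0906]
ee_rot: [0.48, -3.099, -0.044]
contact_force: [-1.8, -0.5, 7.7]
width: -0.002
gripper_force: 4.2
[ 0.4436 -0.1397  0.0906] [-1.47  0.18  8.75]
[ 0.4436 -0.1396  0.0906] [-1.57 -0.56  8.54]
```

```bash
python3 -m crank '[{"slide":[0,0,0.05],"spin":0,"jaw":0},{"slide":[0,0,0.1],"spin":0,"jaw":0},{"slide":[0,0,0.15],"spin":0,"jaw":0},{"slide":[0,0,0.2],"spin":0,"jaw":0},{"slide":[0,-0.01,0.25],"spin":0,"jaw":0},{"slide":[0,-0.01,0.3],"spin":0,"jaw":0},{"slide":[0,-0.01,0.3],"spin":0,"jaw":0},{"slide":[0,-0.01,0.3],"spin":0,"jaw":0},{"slide":[0,-0.01,0.3],"spin":0,"jaw":0},{"slide":[0,-0.01,0.3],"spin":0,"jaw":0}]'
python3 -c "
from h import *
for i in range(2):
  viewer.get_image('top');s=monitor.sense();print(s['tool_pos'].round(4),s['contact_force'].round(2))"
```

```text
t: 17.7
tool_pos: [0.4438, -0.1397, 0.088]
ee_rot: [0.48, -3.1, -0.044]
contact_force: [-2.1, 1.0, 11.2]
width: 0.006
gripper_force: 5.5
[ 0.4438 -0.1397  0.088 ] [-2.33 -0.11 10.9 ]
[ 0.4438 -0.1397  0.088 ] [-2.74 -0.08  9.99]
```

```bash
python3 -m crank '[{"slide":[0,0,0.03],"spin":0,"jaw":0},{"slide":[0,0,0.06],"spin":0,"jaw":0},{"slide":[0,0,0.09],"spin":0,"jaw":0},{"slide":[0,0,0.12],"spin":0,"jaw":0},{"slide":[0,-0.005,0.15],"spin":0,"jaw":0},{"slide":[0,-0.005,0.18],"spin":0,"jaw":0},{"slide":[0,-0.005,0.18],"spin":0,"jaw":0},{"slide":[0,-0.005,0.18],"spin":0,"jaw":0},{"slide":[0,-0.005,0.18],"spin":0,"jaw":0},{"slide":[0,-0.005,0.18],"spin":0,"jaw":0}]'
python3 -c "
from h import *
for i in range(2):
  viewer.get_image('top');s=monitor.sense();print(s['tool_pos'].round(4),s['contact_force'].round(2))"
```

```text
t: 18.63
tool_pos: [0.4439, -0.1398, 0.0867]
ee_rot: [0.48, -3.1, -0.043]
contact_force: [-1.9, 0.2, 14.5]
width: 0.001
gripper_force: 7.3
[ 0.444  -0.1398  0.0867] [-3.57  0.71 15.16]
[ 0.4439 -0.1398  0.0867] [-2.8   0.98 14.26]
```

```bash
python3 -m crank '[{"slide":[0,0,0.02],"spin":0,"jaw":0},{"slide":[0,0,0.04],"spin":0,"jaw":0},{"slide":[0,0,0.04],"spin":0,"jaw":0},{"slide":[0,0,0.04],"spin":0,"jaw":0},{"slide":[0,0,0.04],"spin":0,"jaw":0},{"slide":[0,0,0.04],"spin":0,"jaw":0},{"slide":[0,0,0.04],"spin":0,"jaw":0},{"slide":[0,0,0.04],"spin":0,"jaw":0},{"slide":[0,0,0.04],"spin":0,"jaw":0},{"slide":[0,0,0.04],"spin":0,"jaw":0}]'
python3 -c "
from h import *
for i in range(4):
  viewer.get_image('top');s=monitor.sense();print(s['tool_pos'].round(4),s['contact_force'].round(2))"
```

```text
t: 19.57
tool_pos: [0.444, -0.1398, 0.0864]
ee_rot: [0.48, -3.1, -0.043]
contact_force: [-3.8, 0.3, 15.9]
width: 0.0
gripper_force: 7.8
[ 0.444  -0.1398  0.0864] [-3.87  0.83 16.64]
[ 0.444  -0.1398  0.0865] [-2.63  0.65 14.62]
[ 0.444  -0.1398  0.0865] [-3.47  0.1  15.69]
[ 0.444  -0.1398  0.0864] [-3.37  0.08 14.74]
```

```bash
python3 -m crank '[{"slide":[0,0.01,-0.2],"spin":0,"jaw":0},{"slide":[0,0.01,-0.4],"spin":0,"jaw":0},{"slide":[0,0.02,-0.7],"spin":0,"jaw":0},{"slide":[0,0.03,-1],"spin":0,"jaw":0},{"slide":[0,0.04,-1.4],"spin":0,"jaw":0},{"slide":[0,0.06,-2],"spin":0,"jaw":0},{"slide":[0,0.1,-4],"spin":0,"jaw":0},{"slide":[0,0.2,-7],"spin":0,"jaw":0},{"slide":[0,0.3,-10],"spin":0,"jaw":0},{"slide":[0,0.3,-11],"spin":0,"jaw":0}]'
python3 - <<'E'
from fit import *
for i in range(4): viewer.get_image("top")
s=monitor.sense();p=viewer.get_image("wrist");C=cfw(p,s)
print(s["tool_pos"],s["contact_force"])
reg,pr=mask(p,proj(p,[.444,-.1395,.05],C)[0])
b=fit(p,C,reg,(.444,-.1395),.006);print(b.x,b.fun)
im=p["pixels"][:,:,::-1].copy();P=pose(b.x,.006)
for q,c in((proj(p,P[:8],C),(255,0,255)),(proj(p,P[8:],C),(255,255,0))): cv2.polylines(im,[np.round(cv2.convexHull((q*8).astype(np.float32))).astype(int)],True,c,1,cv2.LINE_AA,shift=3)
cv2.imwrite("pics/w7.png",cv2.resize(im[60:310,200:480],None,fx=2.3,fy=2.3))
E
```

```text
t: 20.6
tool_pos: [0.4446, -0.14, 0.1986]
ee_rot: [0.481, -3.102, -0.042]
contact_force: [0.4, -0.2, 0.3]
width: 0.0
gripper_force: 0.0
[ 0.44320209 -0.13959408  0.19368831] [-0.60516256 -0.18631348  0.23830134]
0 [ 0.4435 -0.1394] 17.3 0.0707
15 [ 0.4433 -0.1396] 18.5 0.0711
30 [ 0.4437 -0.1393] 17.3 0.0711
45 [ 0.4433 -0.1396] 18.5 0.071
60 [ 0.4439 -0.1394] 18.6 0.0709
150 [ 0.4433 -0.1398] 18.5 0.0706
165 [ 0.443  -0.1394] 18.6 0.0714
[ 0.44327474 -0.13980843  3.46449767] 0.07062508573780235
```

View pics/w7.png

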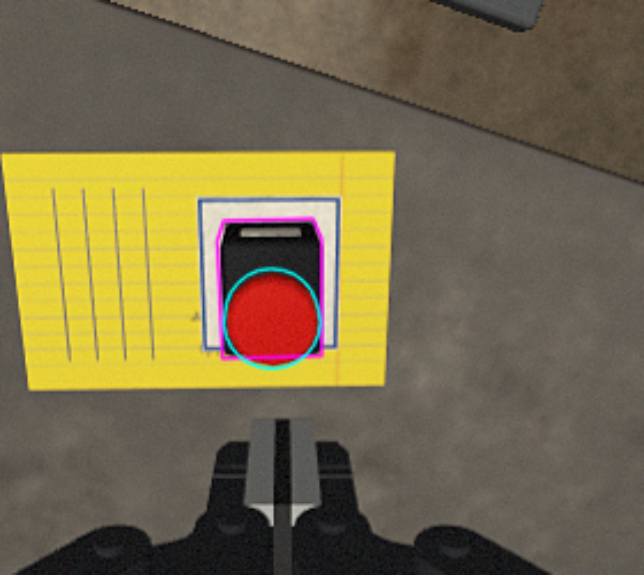

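The stamp stands unmoved in the frame at (272,290), its knob is back up and the robot is clear. I'm handing the job in.

```bash
python3 -c "
from h import *
print(close_job())"
```

```text
the job is handed in; nothing more can be done
None
```

The note is stamped and the job handed in (no verdict came back): the stamp stands in the blue frame about 1.5 mm off centre, the knob was held on the second stop for over a second at about 15 N (highest reading 16.6 N) and sprang back up, and the jar, tape roll and marker were not touched.

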